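# Clamp the oilstone in its adjustable holder

### The arm

A 6-joint arm with a two-finger parallel gripper is mounted at the origin on a cart in front of the work surface, level with it; the furniture and walls round the work are solid. World frame = base frame: x ahead of the robot, y to its left, z up, the work surface at z = 0. Lengths are in m, angles in degrees, forces in N, time in s.
With the tool pointing down it reaches from about 0.25 to 0.725 m from the base axis. Payload 9.7 kg.
Tool frame: the origin (TCP) lies midway between the tips of the shut fingers; the grasp point (between the pads) lies 19 mm behind it; z points along the fingers, y is the line along which they close (so a half turn about z gives the same grasp; the last joint's range is limited). The gripper opens to 85 mm and grips with 20 to 120 N. Pads are 22 mm wide; open, the fingers measure 114 mm over their backs; the gripper's body (76 mm by 85 mm) begins 54 mm behind the grasp point. The pads swing forward as they close: fully open they stand 13 mm farther back than shut.
Start: joints at [63.369, 4.979, 10.078, 95.1, 0, 90], TCP at [0.247, 0.492, 0.196] pointing down, gripper open.
Joint ranges: [-179.16, 179.16], [-48.56, 103.87], [-65.8, 70.77], [-126.05, 130.52], [-82.76, 87.17], [-180, 180]. Speed limits (degrees/s): [127.2, 127.2, 147.25, 180, 180, 180].

### API

Orientations are given as [roll, pitch, yaw] about the fixed x, y, z axes, in that order (R = Rz(yaw) Ry(pitch) Rx(roll)).
In Python, from workcell import * gives the robot as it stands.
- The arm moves only by the tool servo_tool, never from a script. Its argument "moves" is a list of rows, each a list of 4 numbers: the shift along the world's x, y, z in cm, then the turn about the world's z in rad. A call has 1 to 20 rows; each row is the pose to reach, as a shift and turn from the pose commanded when the call began; what a row does not reach only later rows make up. A row lasts 1/12 s, in which the tool goes at most 41.7 mm and 7.16 degrees, less where a joint would pass 70% of its speed; a pose out of reach is approached as far as the arm can. A call with a gripper value outside its range is refused whole. "claw" is the closure, from 0 (fully open) to 1 (shut), set as the call begins (left out, the last holds). The fingers move at their own pace and stop on an object; "force" is the grip in N (left out, the last holds). Time passes only in rows, so rows that repeat a pose let the fingers close. It gives the time, the measured TCP pose, the force, the opening and the grip force at its end, in the units of the state.
- get_obs(): the state, without advancing time (a new reading comes with each control period).
- camera(name): name is "scene" or "top" or "wrist"; returns the picture (420x560x3 uint8, red, green, blue); there is no depth.
- get_calibration(name): a dict with "fx", "fy", "cx", "cy" (pixels), "rvec" (rotation vector, rad) and "tvec" (3), from world to camera coordinates, as OpenCV has them; the wrist camera has in their place "tool_from_camera" (4x4, takes a point from camera to tool coordinates, whose origin is the TCP and whose axes are the flange's). Camera axes: x right, y down, z forward; pixel columns grow to the right and rows downward; lengths in m; the calibration is good to about 2 mm. A picture is of the moment at which its call begins: read the wrist's pose just before it. get_calibration takes no time and is no camera call.
- job_done(): hands the job in; it is judged then, once.
The state is a dict: "time": time; "q": joint angles; "qd": joint speeds; "joint_efforts": joint torques, N m; "ee_pos": TCP position; "tcp_rot": TCP orientation; "wrist_force": force on the tool from outside, world axes, zero at the start; "torque": the same for the moment, N m; "opening": finger opening in m; "grasp_force": force on a finger pad.
Only numpy, scipy, OpenCV 4.12 (cv2) and the standard library are available. Lean on these libraries where they do the work, as an engineer would, in place of code of your own. Each camera call takes 0.05 s, during which the arm holds its last target. There are 200 camera calls.

### The job

Gently lay the large oilstone flat in the bed of the stone holder, between its two stops, while the sliding stop is still in its outermost hole. Then press in the spring button of the sliding stop and slide the stop past the second hole to the third, until the button pops fully out there and the stone is clamped against the sprung end stop. Do not force the button, the slide or the stone, and leave the other things on the bench where they are.

Things in the scene. Friction and masses are not known exactly. Their poses are not given: they have to be found in the camera images.
- oilstone: the large dark two-grit sharpening stone, a flat bar 50 x 150 x 28 mm (its x, y, z), about 0.4 kg, lying on the bench. Origin at the centre of its underside, y along its length. Either end first will do; it stays this way up.
- holder: the stone holder, screwed down: aluminium tube 66 mm wide (x), its flat top (the bed) 40 mm above the bench, from y = -165 to +200 mm. Origin on the bench, z up. Side lips 5 mm high, 57 mm apart inside, from y = -45 to +132. Three 22 mm holes along the middle, joined by a slot: first y = -145.5, second -120.5; the third is in a steel plate set anywhere from -86.5 to -68.5.
- end_stop: sprung end stop, dark steel bar across the bed at the +y end, 22 mm high above the bed. Origin on the holder's at rest; its face to the stone is at y = +137 mm in this frame. It gives up to 23 mm towards +y: 1 N at first, 2 N at 20 mm.
- fence: the sliding stop: dark steel crossbar (fence) 64 mm wide, 12 thick, its top 22 mm above the bed; it carries the button. Origin on the holder's at the start (travel 0); moves along the holder's +y: 25 mm in the second hole, 59 to 77 mm in the third (varies, not measured: find it by feel). Face to the stone at y = -69.5 mm in this frame. Pushing it on with the stone takes 5 to 13 N.
- button: the button: 20 mm steel collar, 2.5 mm proud of the bed when out, 10 mm stem, black thumb block 22 mm (x) by 16 mm (y, along the slide), 18 high, underside 10 mm and top 28 mm above the bed when out, 64 mm behind (-y of) the fence's back. Starts in the first (outermost, -y) hole. Fingers pressing on its side can hold it down. Origin on its axis, at bench height when out, lower when pressed.
- button_top (a point): top of the thumb block, 68 mm above the bench when out. Pressed 6.5 mm it clears the 4 mm thick top and can slide; bottom at 9.5 mm. Spring: 4 N at 0, 8.5 N at 6.5, 10.5 N at 9.5 mm. Let go between holes, it rides against the underside of the top and can still be pushed on; within 1 mm of the middle of any hole it pops out by itself and locks with 1 mm of play either way.
- slip_stone: bystander: thin slip stone 36 x 100 x 12 mm; origin under its centre.
- offcut_2: bystander: wood offcut 42 x 85 x 32 mm; origin under its centre.
- tape_measure: bystander: pocket tape measure 30 x 63 x 59 mm; origin under its centre.
- glue_bottle: bystander: glue bottle 59 mm across and 130 mm high; origin under its centre.

How it is judged (in metres and radians):
On the way, in this order (a step that is already met when the one before it is completed fails the run):
1. the oilstone lies flat in the bed between fence and end stop, the stop still in the first hole with its button out (x of oilstone in the frame of holder between -0.005 and 0.005 m and z of oilstone in the frame of holder between 0.037 and 0.043 m and angle between the y axis of oilstone and the y axis of holder, either way round below 0.06 rad and angle between the z axis of oilstone and the z axis of holder, either way round below 0.04 rad and y of oilstone in the frame of holder between 0.003 and 0.064 m and z of button in the frame of holder above -0.0015 m and y of fence in the frame of holder below 0.003 m), for 0.2 s.
2. the button is pressed in and the stop slides with it, away from the first hole (z of button in the frame of holder below -0.0055 m and y of fence in the frame of holder between 0.008 and 0.056 m), for 0.05 s.
At the end, for the whole second after the job is handed in: Stop in the third hole (travel 57 to 79 mm), button fully out (within 1.5 mm). Oilstone at rest flat on the bed, touching the fence and the end stop (within 2 mm): height +-3 mm, sideways +-5 mm, along the holder within 0.06 rad, level within 0.04 rad (x of oilstone in the frame of holder between -0.005 and 0.005 m and z of oilstone in the frame of holder between 0.037 and 0.043 m and angle between the y axis of oilstone and the y axis of holder, either way round below 0.06 rad and angle between the z axis of oilstone and the z axis of holder, either way round below 0.04 rad and y of oilstone in the frame of fence between 0.0035 and 0.0075 m and y of oilstone in the frame of end_stop between 0.06 and 0.064 m and y of fence in the frame of holder between 0.057 and 0.079 m and z of button in the frame of holder above -0.0015 m and linear speed of oilstone below 0.02 m/s).
It fails at once if the button is forced: pressed on its bottom, or dragged against the edge of a hole, with more than 25 N (contact force between button and holder above 25 N).
It fails at once if the stone is squeezed by the fence with more than 25 N (contact force between fence and oilstone above 25 N).
It fails at once if the stone is dropped or rammed into the holder with more than 60 N (contact force between oilstone and holder above 60 N).
It fails at once if a bystander (slip stone, offcut, tape measure or glue bottle) is moved by more than 30 mm (distance of any of slip_stone, offcut_2, tape_measure, glue_bottle from where it was at the start of the episode above 0.03 m).
It also fails if it takes over 54 s, if anything falls off the work surface, if the arm or the gripper's body presses on something with over 40 N, if the wrist force passes 120 N, or if a joint passes its speed limit or range.

## Working session

There is one attempt and no reset: what is moved stays moved. The work goes in short steps, Python scripts to look and compute and a tool call to move; the robot and the scene stay as the last step left them, time stands still between calls to the robot, and variables do not carry over. Pictures are saved under pics/ and viewed, at most 10 in all, crops included, and the job is handed in when it is done.

Besides the shell and the picture viewer there is one more tool, called after "Call:" by a JSON object that holds its "api" and its "payload". servo_tool: Moves the arm, as the interface text tells. Its arguments: {"type":"object","properties":{"moves":{"type":"array","items":{"type":"array","items":{"type":"number"}}},"claw":{"type":"number"},"force":{"type":"number"}},"required":["moves"]}

```bash
ls; mkdir -p pics; python3 - <<'E'
from workcell import *
import cv2
o=get_obs(); print(o)
for n in("scene","top"):
    cv2.imwrite(f"pics/{n}0.png",camera(n)[:,:,::-1]); print(n,get_calibration(n))
print(get_calibration("wrist"))
E
```

```text
pics
{'time': 0.0, 'q': array([ 6.33669993e+01,  5.00955720e+00,  1.00337398e+01,  9.50995291e+01,
       -6.57947611e-04,  8.99988706e+01]), 'qd': array([-0.07550424,  0.05454914, -0.00561783,  0.08051408, -0.03228703,
       -0.06062481]), 'joint_efforts': array([ 5.97787239e-04, -5.20389354e+01,  4.64800036e+01,  1.60899136e-02,
        2.02018178e-06,  2.72851889e-05]), 'ee_pos': array([0.24642753, 0.49138907, 0.19509151]), 'tcp_rot': array([-1.79924654e+02,  6.56461801e-04,  1.53368130e+02]), 'wrist_force': array([-0.46244411, -0.14965696, -0.35495312]), 'torque': array([-0.01721909,  0.01738169, -0.00270071]), 'grasp_force': 0.0, 'opening': 0.08543375681195263}
scene {'fx': 390.39103716245285, 'fy': 390.39103716245285, 'cx': 285.98758119080406, 'cy': 209.1999358687453, 'rvec': array([ 2.14062756, -0.86685486,  0.3767127 ]), 'tvec': array([-0.45587849,  0.25796899,  0.75017551])}
top {'fx': 498.674419545408, 'fy': 498.674419545408, 'cx': 283.53977891813946, 'cy': 210.58699626568406, 'rvec': array([ 2.16038877, -2.17933509,  0.13654278]), 'tvec': array([-0.12423362,  0.54140326,  1.16784331])}
{'fx': 361.124533519425, 'fy': 361.124533519425, 'cx': 278.7134419118346, 'cy': 213.8945368093084, 'tool_from_camera': array([[-2.02648012e-04, -9.60948715e-01, -2.76726447e-01,
         7.03216490e-02],
       [ 9.99999979e-01, -1.87296775e-04, -8.19054811e-05,
        -1.32395162e-03],
       [ 2.68769956e-05, -2.76726458e-01,  9.60948733e-01,
        -1.77581056e-01],
       [ 0.00000000e+00,  0.00000000e+00,  0.00000000e+00,
         1.00000000e+00]])}
```

View pics/top0.png

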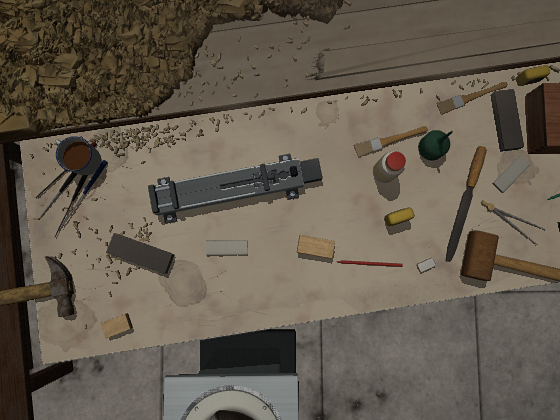

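View pics/scene0.png

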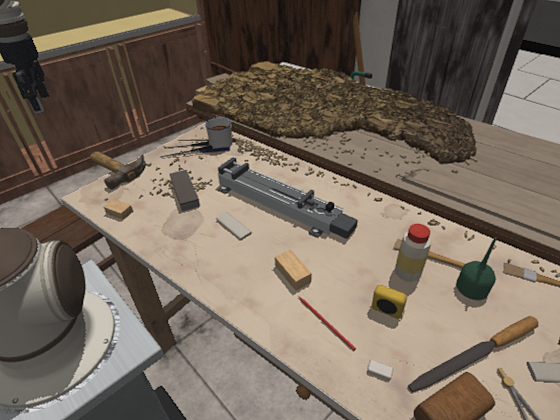

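The top view shows the oilstone at about (141,253), and the holder running from its end stop at (160,200) to its button at (293,170). The offcut is at (316,246), the slip stone at (227,248), the tape at (400,215) and the bottle at (393,165).

```bash
cat > h.py <<'E'
from workcell import *
import numpy as np, cv2
from scipy.spatial.transform import Rotation as R
def cam(n,obs=None):
    c=get_calibration(n); K=np.array([[c['fx'],0,c['cx']],[0,c['fy'],c['cy']],[0,0,1]])
    if n=="wrist":
        T=np.eye(4);T[:3,:3]=R.from_euler('xyz',obs['tcp_rot'],degrees=True).as_matrix();T[:3,3]=obs['ee_pos']
        T=np.linalg.inv(T@c['tool_from_camera']); return K,T[:3,:3],T[:3,3]
    return K,R.from_rotvec(c['rvec']).as_matrix(),np.array(c['tvec'])
def ray(C,uv,z):
    K,r,t=C; uv=np.atleast_2d(uv).astype(float)
    d=(r.T@np.linalg.inv(K)@np.c_[uv,np.ones(len(uv))].T).T; o=-r.T@t
    return o+d*((z-o[2])/d[:,2])[:,None]
def proj(C,P):
    K,r,t=C; p=(K@(r@np.atleast_2d(P).T+t[:,None])).T; return p[:,:2]/p[:,2:]
E
python3 - <<'E'
from h import *
im=cv2.imread("pics/top0.png"); C=cam("top")
g=cv2.cvtColor(im,cv2.COLOR_BGR2GRAY)
m=(g<95).astype(np.uint8); m[:, :100]=0; m[:225]=0; m[285:]=0; m[:,190:]=0
m=cv2.morphologyEx(m,cv2.MORPH_OPEN,np.ones((5,5)))
c=max(cv2.findContours(m,0,1)[0],key=cv2.contourArea); r=cv2.minAreaRect(c)
print(r); print(ray(C,cv2.boxPoints(r),.028).round(4))
print("btn",ray(C,[293,170],.068),"end",ray(C,[155,200],.06))
cv2.imwrite("pics/crop1.png",cv2.resize(im[140:280,100:300],None,fx=4,fy=4,interpolation=cv2.INTER_CUBIC))
E
```

```text
((140.56146240234375, 254.97154235839844), (68.00566101074219, 25.19083023071289), 20.170654296875)
[[0.4377 0.2979 0.028 ]
 [0.4938 0.279  0.028 ]
 [0.4366 0.1261 0.028 ]
 [0.381  0.1458 0.028 ]]
btn [[ 0.63206304 -0.15160809  0.068     ]] end [[0.56444392 0.17256081 0.06      ]]
```

View pics/crop1.png

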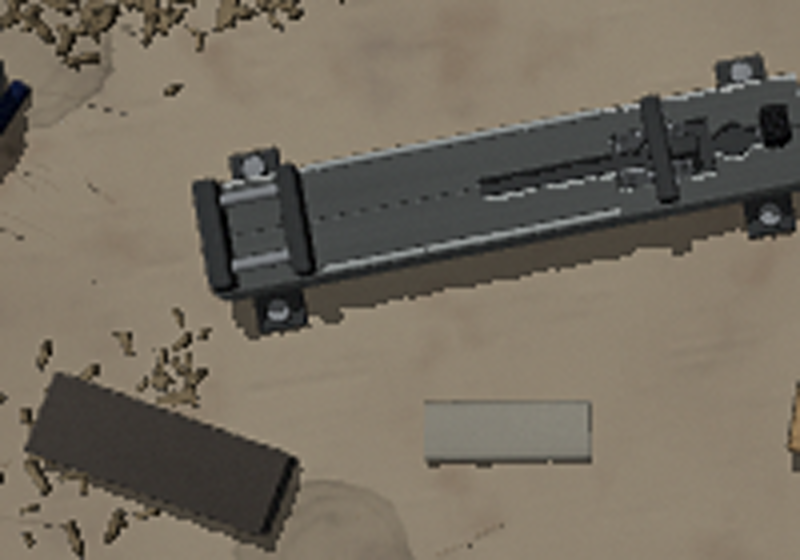

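The 4x crop shows the stone's top face at roughly (27..296, 373..535). The fence spans (650,97)-(668,200), the end stop's stone-side bar is at (297,218) and the block top is at (775,125). I'll move the wrist camera above the stone for a finer measurement.

Call:
{"api": "servo_tool", "payload": {"moves": [[19,-28,-4,-1.466],[19,-28,-4,-1.466],[19,-28,-4,-1.466],[19,-28,-4,-1.466],[19,-28,-4,-1.466],[19,-28,-4,-1.466],[19,-28,-4,-1.466],[19,-28,-4,-1.466],[19,-28,-4,-1.466],[19,-28,-4,-1.466],[19,-28,-4,-1.466],[19,-28,-4,-1.466],[19,-28,-4,-1.466],[19,-28,-4,-1.466],[19,-28,-4,-1.466]]}}

```text
time: 1.35
ee_pos: [0.4364, 0.2117, 0.1556]
tcp_rot: [-180.0, 0.0, 69.6]
wrist_force: [-0.2, -0.2, 0.4]
opening: 0.0853
grasp_force: 0.0
```

```bash
python3 - <<'E'
from h import *
import pickle
o=get_obs(); im=camera("wrist")[:,:,::-1].copy(); cv2.imwrite("pics/w1.png",im); pickle.dump(o,open("o1.pkl","wb"))
print(o['time'],o['ee_pos'],o['tcp_rot'],o['wrist_force'])
C=cam("top")
a,b=ray(C,[[264.75,177],[174.2,194.5]],.062); print(a,b,np.degrees(np.arctan2(*(b-a)[1::-1])),np.linalg.norm(b-a))
E
```

```text
1.35 [0.43641287 0.21167944 0.15562369] [-1.79987753e+02  1.46078196e-02  6.95665427e+01] [-0.20690306 -0.19274704  0.44194912]
[ 0.61692673 -0.08494785  0.062     ] [0.57683414 0.12745909 0.062     ] 100.6890309217982 0.21615763584511014
```

View pics/w1.png

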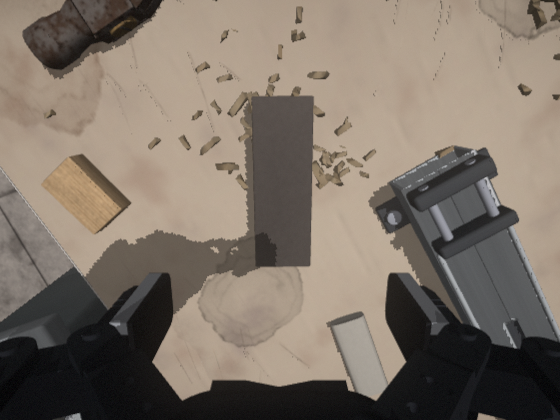

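The wrist view shows the stone's top face with corners at (252,97), (313,97), (310,266) and (256,266). The end stop is at (460,195).

```bash
python3 - <<'E'
from h import *
import pickle
o=pickle.load(open("o1.pkl","rb")); C=cam("wrist",o)
im=cv2.imread("pics/w1.png"); 
hsv=cv2.cvtColor(im,cv2.COLOR_BGR2HSV)
m=((hsv[...,1]<70)&(hsv[...,2]<110)).astype(np.uint8); m[:80]=0;m[285:]=0;m[:,:235]=0;m[:,330:]=0
m=cv2.morphologyEx(m,cv2.MORPH_OPEN,np.ones((9,9)))
c=max(cv2.findContours(m,0,1)[0],key=cv2.contourArea); print(cv2.minAreaRect(c),cv2.boundingRect(c))
for q in (cv2.boxPoints(cv2.minAreaRect(c)),[[313,97],[252,97],[256,266],[310,266]]):
    P=ray(C,q,.028)[:,:2]; print(P.round(4).tolist(),P.mean(0),[np.linalg.norm(P[i]-P[i-1]).round(4) for i in range(4)])
    d=P[1]+P[0]-P[2]-P[3]; print(np.degrees(np.arctan2(d[1],d[0]))%180)
E
```

```text
((273.8017272949219, 185.01669311523438), (74.83792114257812, 179.54437255859375), 1.1934894323349) (235, 96, 78, 179)
[[0.3711, 0.1541], [0.4339, 0.2988], [0.4899, 0.2767], [0.4353, 0.1285]] [0.43255949 0.21451824] [np.float64(0.0692), np.float64(0.1578), np.float64(0.0601), np.float64(0.1579)]
158.33050435544612
[[0.4896, 0.276], [0.4436, 0.2932], [0.3926, 0.1546], [0.439, 0.1373]] [0.44119886 0.21528692] [np.float64(0.1476), np.float64(0.0491), np.float64(0.1476), np.float64(0.0496)]
69.89937311864506
```

Call:
{"api": "servo_tool", "payload": {"moves": [[0.4,0.3,-4,0],[0.5,0.35,-8,0],[0.5,0.35,-12,0],[0.5,0.35,-14,0],[0.5,0.35,-15,0],[0.5,0.35,-15,0],[0.5,0.35,-15,0]]}}

```text
time: 1.98
ee_pos: [0.4419, 0.2154, 0.0067]
tcp_rot: [180.0, -0.0, 69.4]
wrist_force: [0.3, -0.6, -0.1]
opening: 0.0856
grasp_force: 0.0
```

Call:
{"api": "servo_tool", "payload": {"moves": [[0,0,0,0],[0,0,0,0],[0,0,0,0],[0,0,0,0],[0,0,0,0],[0,0,0,0],[0,0,0,0],[0,0,0,0]], "claw": 1, "force": 50}}

```text
time: 2.65
ee_pos: [0.4415, 0.2151, 0.0058]
tcp_rot: [-180.0, 0.0, 69.4]
wrist_force: [-0.9, -0.3, 0.5]
opening: -0.0
grasp_force: 0.0
```

```bash
python3 - <<'E'
from h import *
o=get_obs(); print(o['opening'],o['grasp_force'],o['ee_pos'])
a=camera("wrist")[:,:,::-1]; b=camera("top")[:,:,::-1]
cv2.imwrite("pics/w2.png",np.hstack([cv2.resize(a,(400,300)),cv2.resize(b,(400,300))]));cv2.imwrite("pics/w2a.png",a);cv2.imwrite("pics/t2.png",b)
E
```

```text
-2.8026199022882517e-05 0.0 [0.44151628 0.21513465 0.00580301]
```

View pics/w2.png

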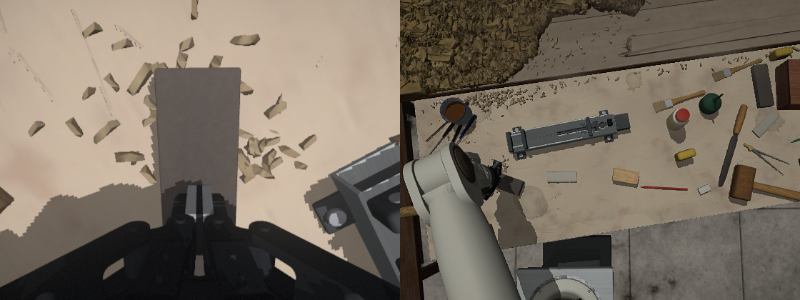

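```bash
python3 - <<'E'
import cv2,numpy as np
a=cv2.imread("pics/w2a.png");b=cv2.imread("pics/t2.png")
cv2.imwrite("pics/c2.png",np.hstack([cv2.resize(a[220:420,150:410],None,fx=1.8,fy=1.8),cv2.resize(b[200:300,90:180],(324,360),interpolation=2)]))
E
```

```text
(no output)
```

View pics/c2.png

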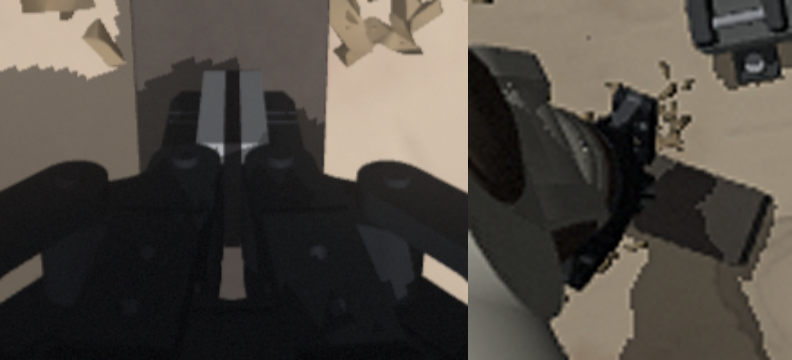

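The crop shows the shut fingers drawn over, or through, the stone top, with no grip force. The stone looks unmoved. I'll check whether it is solid by raising the arm and probing its top with the shut fingers, first measuring whether it moved at all.

Call:
{"api": "servo_tool", "payload": {"moves": [[0,0,3,0],[0,0,6,0],[0,0,8,0],[0,0,8,0]]}}

```text
time: 3.08
ee_pos: [0.4434, 0.2161, 0.0904]
tcp_rot: [179.8, -0.3, 69.4]
wrist_force: [-0.2, 0.1, 0.8]
opening: -0.0002
grasp_force: 0.0
```

```bash
python3 - <<'E'
from h import *
o=get_obs(); a=camera("wrist")[:,:,::-1]; cv2.imwrite("pics/w3.png",a); C=cam("wrist",o)
b=camera("scene")[:,:,::-1]; cv2.imwrite("pics/s3.png",b)
print(o['time'],o['ee_pos'],o['opening'],o['wrist_force'])
# predicted stone corners from the first measurement
P=np.array([[.4896,.276],[.4436,.2932],[.3926,.1546],[.439,.1373]])
print(proj(C,np.c_[P,np.full(4,.028)]).round(1).tolist())
T=cam("top"); print("other dark stone",ray(T,[[497,93],[512,90],[523,148],[506,150]],.028).round(3).tolist())
cv2.imwrite("pics/c3.png",np.hstack([cv2.resize(a,(480,360)),cv2.resize(b[130:280,120:250],(312,360))]))
E
```

```text
3.0833 [0.44344866 0.21608954 0.09035092] -0.00020960079265015444 [-0.1960331   0.06013718  0.82730797]
[[313.3, 104.8], [236.2, 105.0], [244.0, 311.1], [310.2, 310.8]]
other dark stone [[0.831, -0.664, 0.028], [0.839, -0.702, 0.028], [0.691, -0.72, 0.028], [0.686, -0.677, 0.028]]
```

View pics/c3.png

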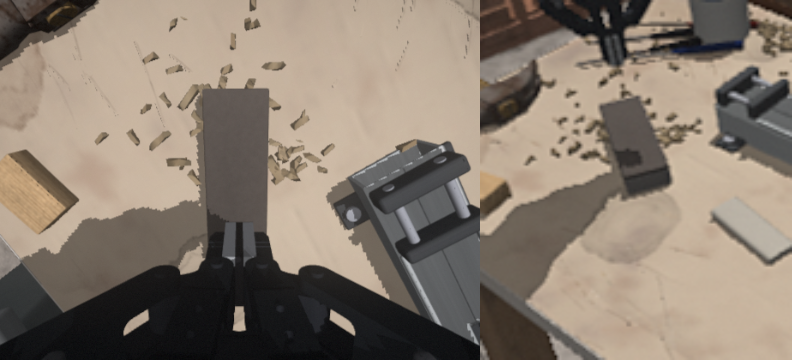

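Image rows and columns match the prediction: stone far edge at about (237..314, 103), so it has not moved. I'll check the wrist-pose consistency by projecting the TCP into the scene view, then probe downwards with the fingers shut.

```bash
python3 - <<'E'
from h import *
o=get_obs(); S=cam("scene"); T=cam("top")
print("tcp in scene",proj(S,o['ee_pos']),"seen ~(175,156)")
P=np.array([[.4896,.276,.028],[.4436,.2932,.028],[.3926,.1546,.028],[.439,.1373,.028]])
print("stone in scene",proj(S,P).round(0).tolist()); print("stone in top",proj(T,P).round(0).tolist())
E
```

```text
tcp in scene [[178.716928   167.95934592]] seen ~(175,156)
stone in scene [[186.0, 170.0], [169.0, 174.0], [179.0, 203.0], [198.0, 199.0]]
stone in top [[114.0, 233.0], [106.0, 253.0], [164.0, 274.0], [172.0, 254.0]]
```

Call:
{"api": "servo_tool", "payload": {"moves": [[0,0,-2,0],[0,0,-4,0],[0,0,-5,0],[0,0,-5.5,0],[0,0,-6,0],[0,0,-6.3,0],[0,0,-6.3,0]]}}

```text
time: 3.77
ee_pos: [0.4415, 0.2151, 0.0226]
tcp_rot: [-180.0, 0.0, 69.4]
wrist_force: [0.1, 1.1, 0.1]
opening: -0.0002
grasp_force: 0.0
```

No contact at z = 0.023, and in the scene view the finger tips sit about 12 px higher than the stated TCP. I'll probe further down gently to find the real height offset.

Call:
{"api": "servo_tool", "payload": {"moves": [[0,0,-0.4,0],[0,0,-0.8,0],[0,0,-1.2,0],[0,0,-1.6,0],[0,0,-1.6,0]]}}

```text
time: 4.18
ee_pos: [0.4411, 0.2149, 0.0058]
tcp_rot: [-180.0, 0.0, 69.4]
wrist_force: [-1.2, 0.5, -0.4]
opening: 0.0
grasp_force: 0.0
```

```bash
python3 - <<'E'
from h import *
o=get_obs(); a=camera("scene")[:,:,::-1]; cv2.imwrite("pics/s4.png",a); S=cam("scene")
print(o['time'],o['ee_pos'],o['wrist_force'])
for dz in (0,.01,.02,.03): print(dz,proj(S,o['ee_pos']+[0,0,dz]))
w=camera("wrist")[:,:,::-1]; cv2.imwrite("pics/w4.png",w)
cv2.imwrite("pics/c4.png",np.hstack([cv2.resize(a[130:220,140:230],(540,540),interpolation=2),cv2.resize(w[220:400,220:310],(260,540))]))
E
```

```text
4.1833 [0.44109236 0.2149234  0.00583319] [-1.16816803  0.52546875 -0.40919391]
0 [[184.14235839 191.92904915]]
0.01 [[183.47271759 189.10169182]]
0.02 [[182.79499921 186.2402293 ]]
0.03 [[182.10905619 183.34404076]]
```

View pics/c4.png

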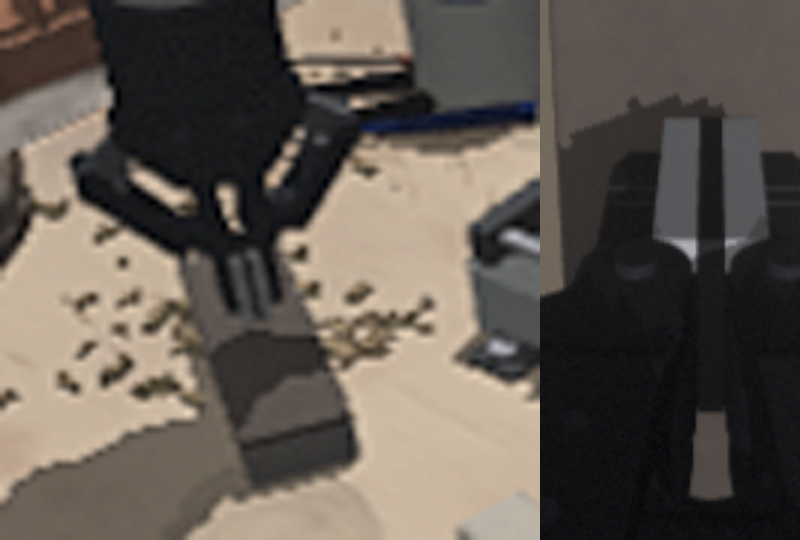

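The scene crop shows the finger tips at about (182,182), which fits tips roughly 30 mm above the stated TCP. So the real tips are still just above the stone. I'll touch down to get the exact offset.

Call:
{"api": "servo_tool", "payload": {"moves": [[0,0,-0.2,0],[0,0,-0.4,0],[0,0,-0.4,0]]}}

```text
time: 4.53
ee_pos: [0.4414, 0.2151, 0.0025]
tcp_rot: [-180.0, 0.0, 69.4]
wrist_force: [-1.2, 0.0, -0.4]
opening: 0.0003
grasp_force: 0.0
```

Call:
{"api": "servo_tool", "payload": {"moves": [[0,0,-0.2,0],[0,0,-0.4,0],[0,0,-0.4,0]]}}

```text
time: 4.78
ee_pos: [0.4413, 0.215, -0.0017]
tcp_rot: [-180.0, 0.0, 69.4]
wrist_force: [0.8, 0.5, -0.6]
opening: -0.0
grasp_force: 0.0
```

Call:
{"api": "servo_tool", "payload": {"moves": [[0,0,-0.2,0],[0,0,-0.4,0],[0,0,-0.4,0]]}}

```text
time: 5.03
ee_pos: [0.4413, 0.215, -0.0057]
tcp_rot: [-180.0, 0.0, 69.4]
wrist_force: [-0.2, 0.9, 0.5]
opening: -0.0
grasp_force: 0.0
```

Call:
{"api": "servo_tool", "payload": {"moves": [[0,0,-0.1,0],[0,0,-0.2,0],[0,0,-0.3,0],[0,0,-0.3,0]]}}

```text
time: 5.37
ee_pos: [0.4416, 0.2152, -0.0075]
tcp_rot: [180.0, -0.0, 69.4]
wrist_force: [-3.2, -1.8, 6.6]
opening: -0.0004
grasp_force: 3.3
```

Contact is at a stated z of about -0.007 against a stone top of 0.028, so the real shut tips are about 35 mm short of the stated TCP. I'll regrasp with that correction.

Call:
{"api": "servo_tool", "payload": {"moves": [[0,0,1.5,0],[0,0,3,0.009],[0,0,3,0.009],[0,0,3,0.009],[0,0,3,0.009],[0,0,3,0.009],[0,0,3,0.009],[0,0,3,0.009]], "claw": 0}}

```text
time: 6.03
ee_pos: [0.4412, 0.215, 0.0212]
tcp_rot: [-180.0, 0.0, 69.9]
wrist_force: [0.4, -0.6, 0.1]
opening: 0.0856
grasp_force: 0.0
```

Call:
{"api": "servo_tool", "payload": {"moves": [[0,0,-2,0],[0,0,-3.5,0],[0,0,-4.8,0],[0,0,-5.2,0],[0,0,-5.4,0],[0,0,-5.4,0]]}}

```text
time: 6.53
ee_pos: [0.4415, 0.2151, -0.0322]
tcp_rot: [-180.0, 0.0, 69.9]
wrist_force: [-0.8, 0.9, 0.9]
opening: 0.085
grasp_force: 0.0
```

Call:
{"api": "servo_tool", "payload": {"moves": [[0,0,0,0],[0,0,0,0],[0,0,0,0],[0,0,0,0],[0,0,0,0],[0,0,0,0]], "claw": 1, "force": 50}}

```text
time: 7.03
ee_pos: [0.442, 0.2154, -0.0313]
tcp_rot: [179.9, -0.1, 69.9]
wrist_force: [-1.5, -0.7, 6.4]
opening: 0.0497
grasp_force: 54.1
```

Gripped (49.7 mm), but there is a 6 N upward reaction, so the tips may be touching the bench. They must also clear the 5 mm lips. I'll regrip 7 mm higher and lift.

Call:
{"api": "servo_tool", "payload": {"moves": [[0,0,0,0],[0,0,0,0],[0,0,0,0],[0,0,0.7,0],[0,0,0.7,0],[0,0,0.7,0]], "claw": 0.2}}

```text
time: 7.53
ee_pos: [0.4419, 0.2153, -0.0246]
tcp_rot: [180.0, -0.0, 69.9]
wrist_force: [0.4, 0.4, -0.9]
opening: 0.0683
grasp_force: 0.0
```

Call:
{"api": "servo_tool", "payload": {"moves": [[0,0,0,0],[0,0,0,0],[0,0,0,0],[0,0,0,0],[0,0,0,0],[0,0,0,0]], "claw": 1}}

```text
time: 8.03
ee_pos: [0.4418, 0.2152, -0.0249]
tcp_rot: [180.0, -0.0, 69.9]
wrist_force: [-0.2, -0.7, 5.2]
opening: 0.0493
grasp_force: 53.2
```

Call:
{"api": "servo_tool", "payload": {"moves": [[0,0,1.5,0],[0,0,4,0],[0,-1,7,0],[0.5,-4,10,0.1],[1,-7,12.5,0.2],[1.5,-10,14.5,0.3],[2,-13,14.5,0.4],[2.5,-16,14.5,0.5],[2.8,-18.5,14.5,0.538],[2.8,-19.5,14.5,0.538],[2.8,-19.5,14.5,0.538],[2.8,-19.5,14.5,0.538]]}}

```text
time: 9.03
ee_pos: [0.4691, 0.0201, 0.1191]
tcp_rot: [-179.9, -0.0, 100.6]
wrist_force: [-0.5, 0.3, -2.8]
opening: 0.0489
grasp_force: 53.4
```

```bash
python3 - <<'E'
from h import *
import pickle
o=get_obs(); w=camera("wrist")[:,:,::-1]; cv2.imwrite("pics/w5.png",w); pickle.dump(o,open("o5.pkl","wb"))
print(o['time'],o['ee_pos'],o['tcp_rot'],o['wrist_force'],o['opening'])
E
```

```text
9.0333 [0.46909214 0.02012821 0.11907191] [-1.79924518e+02 -3.78056444e-02  1.00587287e+02] [-0.54833101  0.29646595 -2.77231384] 0.04892910334321228
```

View pics/w5.png

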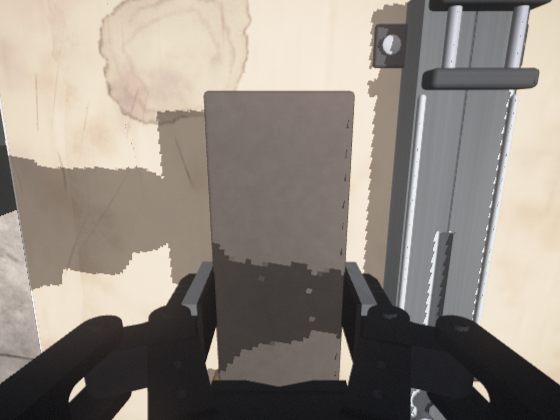

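The wrist view shows the stone held straight, with its far edge at (205..353, 91). The holder is to the right: left lip from (421,95) to (403,300), right lip from (514,92) downward, and the end stop bar at (423..538, 68..88).

```bash
python3 - <<'E'
from h import *
import pickle
o=pickle.load(open("o5.pkl","rb")); C=cam("wrist",o); g=cv2.cvtColor(cv2.imread("pics/w5.png"),cv2.COLOR_BGR2GRAY)
def fit(x0,x1,rows,w=6):
    pts=[]
    for v in rows:
        c=np.interp(v,[rows[0],rows[-1]],[x0,x1]); a=int(c-w); s=g[v,a:a+2*w+1].astype(float)
        s-=np.median(s); s[s<25]=0
        if s.sum()>0: pts.append((np.average(np.arange(a,a+2*w+1),weights=s),v))
    pts=np.array(pts); k=np.polyfit(pts[:,1],pts[:,0],1); r=abs(np.polyval(k,pts[:,1])-pts[:,0]); pts=pts[r<2]
    k=np.polyfit(pts[:,1],pts[:,0],1); print("fit",len(pts),np.polyval(k,[rows[0],rows[-1]]))
    return ray(C,[[np.polyval(k,v),v] for v in (rows[0],rows[-1])],.045)[:,:2]
L=fit(420,403,range(105,295)); Rr=fit(512,493,range(105,260))
# right-lip guess is checked by residual count
for P in (L,Rr):
    d=P[0]-P[1]; print(P.round(4).tolist(),np.degrees(np.arctan2(d[1],d[0])))
d=(L[0]-L[1])/np.linalg.norm(L[0]-L[1]); n=np.array([d[1],-d[0]]); print("lip gap",(Rr-L[0])@n)
E_=ray(C,[[426,88],[538,88]],.062)[:,:2]; print("endstop near edge",E_.round(4).tolist(), "width",np.linalg.norm(E_[1]-E_[0]))
# held stone far edge in tool coordinates
t=(R.from_euler('xyz',o['tcp_rot'],degrees=True).as_matrix().T@(ray(C,[[205,91],[353,91]],.028+.025+o['ee_pos'][2])-o['ee_pos']).T).T
print("stone far edge in tool",t.round(4).tolist())
print([ (v,np.where(g[v,485:530]>150)[0]+485) for v in (110,150,200,250)])
E
```

```text
fit 190 [422.43584329 403.0465182 ]
fit 44 [515.49137773 492.22242346]
[[0.5491, 0.1087], [0.5752, -0.0289]] 100.73221898799741
[[0.61, 0.1201], [0.6329, 0.0116]] 101.90438694888405
lip gap [0.0620236  0.06429125]
endstop near edge [[0.542, 0.1174], [0.6096, 0.13]] width 0.06874843582609053
stone far edge in tool [[0.0752, -0.025, -0.0529], [0.0752, 0.0234, -0.053]]
[(110, array([511, 512, 513, 514, 515, 516, 517, 518, 519, 520, 521, 522, 523,
       524, 525, 526, 527, 528, 529])), (150, array([504, 505, 506, 507, 508, 509, 510, 511, 512, 513, 514, 515, 516,
       517, 518, 519, 520, 521, 522, 523, 524, 525, 526, 527, 528, 529])), (200, array([496, 497, 498, 499, 500, 501, 502, 503, 504, 505, 506, 507, 508,
       509, 510, 511, 512, 513, 514, 515, 516, 517, 518, 519, 520, 521,
       522, 523, 524, 525, 526, 527, 528, 529])), (250, array([488, 489, 490, 491, 492, 493, 494, 495, 496, 497, 498, 499, 500,
       501, 502, 503, 504, 505, 506, 507, 508, 509, 510, 511, 512, 513,
       514, 515, 516, 517, 518, 519, 520, 521, 522, 523, 524, 525, 526,
       527, 528, 529]))]
```

```bash
python3 - <<'E'
from h import *
import pickle
o=pickle.load(open("o5.pkl","rb")); C=cam("wrist",o); g=cv2.cvtColor(cv2.imread("pics/w5.png"),cv2.COLOR_BGR2GRAY).astype(float)
rows=np.arange(108,260)
def edge(f,lo,hi,sgn):
    p=[]
    for v in rows:
        c=int(f(v)); s=sgn*np.diff(g[v,c+lo:c+hi]); i=s.argmax(); p.append((c+lo+i+1-.0,v))
    p=np.array(p); 
    for _ in range(3):
        k=np.polyfit(p[:,1],p[:,0],1); p=p[abs(np.polyval(k,p[:,1])-p[:,0])<2]
    print(len(p),np.polyval(k,[108,259])); return ray(C,[[np.polyval(k,v)-.5,v] for v in (108,259)],.045)[:,:2]
f=lambda v:np.interp(v,[105,294],[422.4,403])
Li=edge(f,-1,7,-1); Lo=edge(f,-7,2,1); Ri=edge(lambda v:np.interp(v,[110,250],[511,488]),-6,6,1)
d=Li[0]-Li[1]; d/=np.linalg.norm(d); e=Ri[0]-Ri[1]; e/=np.linalg.norm(e)
n=np.array([d[1],-d[0]])
print([np.degrees(np.arctan2(x[1],x[0])) for x in(d,e)],"gap",(Ri-Li[0])@n,"lip w",(Li-Lo[0])@n)
mid=(Li+Ri)/2; print("mid",mid.round(4).tolist())
es=ray(C,[[427,88],[537,88]],.06)[:,:2]; print("es mid",es.mean(0))
u=(mid[0]-mid[1])/np.linalg.norm(mid[0]-mid[1]); print("ang",np.degrees(np.arctan2(u[1],u[0])))
m=es.mean(0)@u; O=mid[1]+u*(m-.137-mid[1]@u); print("holder origin",O)
for y in(.045,.05): print(y,O+u*y)
# cross-check with the top view of fence & end stop
T=cam("top"); nn=np.array([u[1],-u[0]])
for p in ray(T,[[264.75,177],[174.2,194.5]],.062)[:,:2]: print("top chk: y,x off",(p-O)@u,(p-O)@nn)
E
```

```text
152 [424.93111455 409.16099071]
146 [418.96329266 404.00646644]
54 [510.88973462 485.96749474]
[np.float64(100.72270875750453), np.float64(100.86886836687918)] gap [0.0574199  0.05769772] lip w [0.0039877 0.0039877]
mid [[0.5792, 0.1124], [0.5996, 0.0054]]
es mid [0.57682048 0.12396763]
ang 100.79577836578854
holder origin [ 0.60261567 -0.01058209]
0.045 [0.59418676 0.03362146]
0.05 [0.59325022 0.03853297]
top chk: y,x off -0.07573016002966024 0.00012840261282003398
top chk: y,x off 0.14042710066094544 0.000531124453287516
```

Holder is found: lip gap 57.4 mm (57 expected), axis 100.8°, origin (0.6026, -0.0106), in agreement with the top view to 0.5 mm. I'll move over the bed and lower.

Call:
{"api": "servo_tool", "payload": {"moves": [[3,0.4,0,0.003],[6,0.8,0,0.003],[9,1.2,0,0.003],[11.5,1.5,0,0.003],[12.5,1.65,-2,0.003],[12.5,1.65,-5,0.003],[12.5,1.65,-8,0.003],[12.5,1.65,-9,0.003],[12.5,1.65,-9,0.003],[12.5,1.65,-9,0.003]]}}

```text
time: 9.92
ee_pos: [0.5943, 0.0375, 0.0303]
tcp_rot: [-180.0, -0.0, 100.9]
wrist_force: [0.2, -0.7, -3.1]
opening: 0.0493
grasp_force: 53.9
```

Call:
{"api": "servo_tool", "payload": {"moves": [[0,0,-0.5,0],[0,0,-0.9,0],[0,0,-1.2,0],[0,0,-1.35,0],[0,0,-1.45,0],[0,0,-1.45,0]]}}

```text
time: 10.42
ee_pos: [0.5945, 0.0366, 0.0153]
tcp_rot: [180.0, 0.0, 100.9]
wrist_force: [-1.0, 0.1, -2.6]
opening: 0.049
grasp_force: 54.0
```

Call:
{"api": "servo_tool", "payload": {"moves": [[0,0,-0.05,0],[0,0,-0.1,0],[0,0,-0.15,0],[0,0,-0.15,0]]}}

```text
time: 10.75
ee_pos: [0.5947, 0.0366, 0.0152]
tcp_rot: [179.9, 0.0, 100.9]
wrist_force: [-4.5, -0.9, 6.9]
opening: 0.0491
grasp_force: 55.1
```

Seated at the expected height (0.0152 against 0.0151). I'll release and rise.

Call:
{"api": "servo_tool", "payload": {"moves": [[0,0,0.1,0],[0,0,0.1,0],[0,0,0.1,0],[0,0,0.1,0],[0,0,3,0],[0,0,6,0],[0,0,8,0],[0,0,8,0]], "claw": 0.15}}

```text
time: 11.42
ee_pos: [0.5967, 0.0368, 0.0988]
tcp_rot: [179.6, 0.0, 100.9]
wrist_force: [1.1, 0.0, 1.1]
opening: 0.0723
grasp_force: 0.0
```

Call:
{"api": "servo_tool", "payload": {"moves": [[1.0,-4,0,0],[1.8,-8,0,0],[2.4,-12,0,0],[2.4,-13,0,0],[2.4,-13,0,0],[2.4,-13,0,0]]}}

```text
time: 11.92
ee_pos: [0.6183, -0.0937, 0.0931]
tcp_rot: [-180.0, -0.0, 100.8]
wrist_force: [0.4, 0.9, 0.4]
opening: 0.0722
grasp_force: 0.0
```

```bash
python3 - <<'E'
from h import *
import pickle
o=get_obs(); w=camera("wrist")[:,:,::-1]; cv2.imwrite("pics/w6.png",w); pickle.dump(o,open("o6.pkl","wb"))
print(o['time'],o['ee_pos'],o['tcp_rot'],o['wrist_force'],o['opening'])
E
```

```text
11.9167 [ 0.61826316 -0.09371381  0.09307716] [-1.79955041e+02 -3.26888414e-02  1.00799540e+02] [0.3704739  0.89797258 0.40957478] 0.07221629770867563
```

View pics/w6.png

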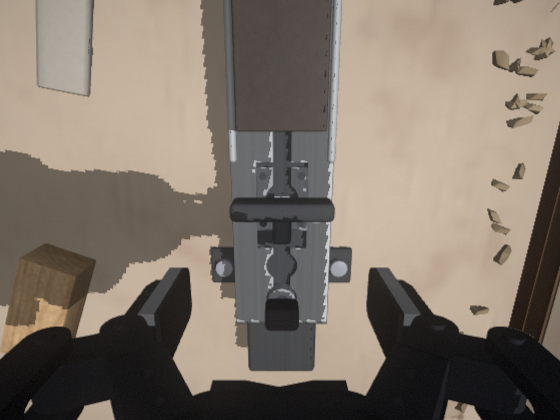

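The stone lies between the lips, near end at (234..331, 130). The fence is at (231..334, 198..222) and the thumb block at (265..299, 298..328).

```bash
python3 - <<'E'
from h import *
import pickle
o=pickle.load(open("o6.pkl","rb")); C=cam("wrist",o)
a=np.radians(100.8); u=np.array([np.cos(a),np.sin(a)]); n=np.array([u[1],-u[0]]); O=np.array([.60262,-.01058])
H=lambda uv,z:[(((p[:2]-O)@u).round(4),((p[:2]-O)@n).round(4)) for p in ray(C,uv,z)]
print("stone near edge y,x",H([[234,130],[331,130]],.068))
print("fence top",H([[231,210],[334,210]],.062))
print("block top corners",H([[266,299],[298,299],[266,328],[298,328]],.068))
print("block pred px",proj(C,[[*(O-u*.1455),.068]]))
print("B target",O-u*.1455, "tcp now y,x",(o['ee_pos'][:2]-O)@u,(o['ee_pos'][:2]-O)@n)
g=cv2.imread("pics/w6.png").max(2); m=(g[285:345,245:320]<38).astype(np.uint8)
k,l,s,c=cv2.connectedComponentsWithStats(m); i=1+s[1:,4].argmax(); print(s[i],c[i]+[245,285])
E
```

```text
stone near edge y,x [(np.float64(-0.0259), np.float64(-0.0256)), (np.float64(-0.0259), np.float64(0.0275))]
fence top [(np.float64(-0.073), np.float64(-0.0297)), (np.float64(-0.073), np.float64(0.032))]
block top corners [(np.float64(-0.1292), np.float64(-0.0091)), (np.float64(-0.1292), np.float64(0.0109)), (np.float64(-0.15), np.float64(-0.0093)), (np.float64(-0.15), np.float64(0.0112))]
block pred px [[280.49727225 321.88815113]]
B target [ 0.62988398 -0.15350279] tcp now y,x -0.08459251802962353 -0.00021164487620225526
[ 21  14  32  31 789] [281.23193916 313.07351077]
```

Call:
{"api": "servo_tool", "payload": {"moves": [[0.7,-3,0,0],[1.25,-5.9,0,0],[1.25,-5.95,-2,0],[1.25,-5.95,-5,0],[1.25,-5.95,-7,0],[1.25,-5.95,-7.6,0],[1.25,-5.95,-7.6,0],[1.25,-5.95,-7.6,0]]}}

```text
time: 12.63
ee_pos: [0.6314, -0.1519, 0.0188]
tcp_rot: [180.0, 0.0, 101.0]
wrist_force: [-0.1, -0.3, 1.3]
opening: 0.0725
grasp_force: 0.0
```

Call:
{"api": "servo_tool", "payload": {"moves": [[0,0,0,0],[0,0,0,0],[0,0,0,0],[0,0,0,0],[0,0,0,0],[0,0,0,0],[0,0,0,0]], "claw": 1, "force": 40}}

```text
time: 13.22
ee_pos: [0.6314, -0.1529, 0.0184]
tcp_rot: [179.9, 0.0, 100.9]
wrist_force: [-0.1, 0.7, 3.6]
opening: 0.0208
grasp_force: 41.8
```

Call:
{"api": "servo_tool", "payload": {"moves": [[0,0,-0.2,0],[0,0,-0.4,0],[0,0,-0.6,0],[0,0,-0.75,0],[0,0,-0.75,0]]}}

```text
time: 13.63
ee_pos: [0.6314, -0.1529, 0.0108]
tcp_rot: [179.9, 0.0, 100.9]
wrist_force: [-1.1, 0.4, 9.1]
opening: 0.0208
grasp_force: 42.4
```

Pressed 7.6 mm with 9.1 N, which matches the spring. Now I'll slide.

Call:
{"api": "servo_tool", "payload": {"moves": [[-0.02,0.1,-0.05,0],[-0.06,0.3,-0.05,0],[-0.1,0.5,-0.05,0],[-0.15,0.8,-0.05,0],[-0.19,1.0,-0.05,0],[-0.19,1.0,-0.05,0]]}}

```text
time: 14.13
ee_pos: [0.6296, -0.1432, 0.0108]
tcp_rot: [179.9, 0.1, 100.9]
wrist_force: [-0.9, -1.0, 8.9]
opening: 0.0209
grasp_force: 42.4
```

Call:
{"api": "servo_tool", "payload": {"moves": [[-0.08,0.4,0,0],[-0.15,0.8,0,0],[-0.23,1.2,0,0],[-0.3,1.6,0,0],[-0.38,2.0,0,0],[-0.46,2.4,0,0],[-0.53,2.8,0,0],[-0.57,3.0,0,0],[-0.57,3.0,0,0],[-0.57,3.0,0,0]]}}

```text
time: 14.97
ee_pos: [0.6239, -0.113, 0.0108]
tcp_rot: [179.9, 0.0, 100.9]
wrist_force: [-1.8, -0.0, 9.0]
opening: 0.0206
grasp_force: 42.4
```

Call:
{"api": "servo_tool", "payload": {"moves": [[0,0,0,0],[0,0,0,0],[0,0,0,0],[0,0,0,0],[0,0,2,0],[0,0,5,0],[0,0,6,0],[-0.3,1.6,6,0],[-0.72,3.3,6,0],[-0.72,3.3,6,0]], "claw": 0.4}}

```text
time: 15.8
ee_pos: [0.6154, -0.0771, 0.069]
tcp_rot: [-179.9, -0.1, 101.0]
wrist_force: [-0.8, -0.2, -0.9]
opening: 0.0516
grasp_force: 0.0
```

Call:
{"api": "servo_tool", "payload": {"moves": [[0,0,0,0],[0,0,0,0],[0,0,0,0],[0,0,0,0],[0,0,-2,0],[0,0,-4,0],[0,0,-5,0],[0,0,-5.35,0],[0,0,-5.35,0]], "claw": 1}}

```text
time: 16.55
ee_pos: [0.6156, -0.08, 0.0154]
tcp_rot: [-179.9, -0.0, 100.9]
wrist_force: [-0.3, -0.1, -0.7]
opening: 0.0
grasp_force: 0.0
```

Call:
{"api": "servo_tool", "payload": {"moves": [[-0.06,0.3,0,0],[-0.13,0.7,0,0],[-0.21,1.1,0,0],[-0.29,1.5,0,0],[-0.34,1.8,0,0],[-0.4,2.1,0,0],[-0.46,2.4,0,0],[-0.46,2.4,0,0]]}}

```text
time: 17.22
ee_pos: [0.6121, -0.0564, 0.0168]
tcp_rot: [180.0, 0.1, 100.9]
wrist_force: [1.3, -5.0, 1.4]
opening: 0.0002
grasp_force: 2.4
```

Call:
{"api": "servo_tool", "payload": {"moves": [[-0.04,0.2,0,0],[-0.08,0.4,0,0],[-0.11,0.6,0,0],[-0.15,0.8,0,0],[-0.19,1.0,0,0],[-0.19,1.0,0,0]]}}

```text
time: 17.72
ee_pos: [0.6103, -0.047, 0.0168]
tcp_rot: [179.9, 0.2, 100.8]
wrist_force: [2.0, -7.6, 0.2]
opening: 0.0001
grasp_force: 3.6
```

Call:
{"api": "servo_tool", "payload": {"moves": [[-0.02,0.1,0,0],[-0.04,0.2,0,0],[-0.06,0.3,0,0],[-0.06,0.3,0,0]]}}

```text
time: 18.05
ee_pos: [0.6098, -0.0443, 0.0168]
tcp_rot: [179.9, 0.2, 100.8]
wrist_force: [2.3, -7.9, 0.4]
opening: -0.0002
grasp_force: 4.3
```

Call:
{"api": "servo_tool", "payload": {"moves": [[-0.02,0.1,0,0],[-0.04,0.2,0,0],[-0.04,0.2,0,0]]}}

```text
time: 18.3
ee_pos: [0.6094, -0.0425, 0.0168]
tcp_rot: [179.9, 0.2, 100.8]
wrist_force: [2.4, -8.6, -0.4]
opening: -0.0003
grasp_force: 4.6
```

Call:
{"api": "servo_tool", "payload": {"moves": [[-0.02,0.1,0,0],[-0.04,0.2,0,0],[-0.04,0.2,0,0]]}}

```text
time: 18.55
ee_pos: [0.6091, -0.0405, 0.0169]
tcp_rot: [179.9, 0.2, 100.8]
wrist_force: [3.1, -8.6, 0.2]
opening: 0.0002
grasp_force: 4.7
```

Call:
{"api": "servo_tool", "payload": {"moves": [[-0.02,0.1,0,0],[-0.04,0.2,0,0],[-0.04,0.2,0,0]]}}

```text
time: 18.8
ee_pos: [0.6087, -0.0385, 0.0169]
tcp_rot: [179.9, 0.2, 100.8]
wrist_force: [2.8, -8.6, 0.5]
opening: 0.0003
grasp_force: 4.7
```

Call:
{"api": "servo_tool", "payload": {"moves": [[-0.02,0.1,0,0],[-0.04,0.2,0,0],[-0.04,0.2,0,0]]}}

```text
time: 19.05
ee_pos: [0.6082, -0.0365, 0.0168]
tcp_rot: [179.9, 0.2, 100.8]
wrist_force: [2.0, -9.2, 0.2]
opening: -0.0003
grasp_force: 4.8
```

Call:
{"api": "servo_tool", "payload": {"moves": [[-0.02,0.1,0,0],[-0.04,0.2,0,0],[-0.04,0.2,0,0]]}}

```text
time: 19.3
ee_pos: [0.6079, -0.0345, 0.0168]
tcp_rot: [179.9, 0.2, 100.8]
wrist_force: [2.8, -9.1, 0.7]
opening: -0.0001
grasp_force: 4.8
```

Call:
{"api": "servo_tool", "payload": {"moves": [[-0.02,0.1,0,0],[-0.04,0.2,0,0],[-0.04,0.2,0,0]]}}

```text
time: 19.55
ee_pos: [0.6075, -0.0325, 0.0169]
tcp_rot: [179.9, 0.2, 100.8]
wrist_force: [3.9, -9.1, 0.1]
opening: 0.0002
grasp_force: 4.8
```

Call:
{"api": "servo_tool", "payload": {"moves": [[-0.02,0.1,0,0],[-0.04,0.2,0,0],[-0.04,0.2,0,0]]}}

```text
time: 19.8
ee_pos: [0.6071, -0.0304, 0.0169]
tcp_rot: [179.9, 0.2, 100.8]
wrist_force: [2.4, -8.1, 0.4]
opening: 0.0004
grasp_force: 4.3
```

Call:
{"api": "servo_tool", "payload": {"moves": [[-0.01,0.05,0,0],[-0.02,0.1,0,0],[-0.02,0.1,0,0]]}}

```text
time: 20.05
ee_pos: [0.6067, -0.0286, 0.0168]
tcp_rot: [179.9, 0.1, 100.8]
wrist_force: [1.6, -5.5, 1.0]
opening: 0.0003
grasp_force: 2.7
```

Call:
{"api": "servo_tool", "payload": {"moves": [[-0.01,0.05,0,0],[-0.02,0.1,0,0],[-0.02,0.1,0,0]]}}

```text
time: 20.3
ee_pos: [0.6065, -0.0276, 0.0168]
tcp_rot: [179.9, 0.1, 100.9]
wrist_force: [1.5, -3.9, 0.7]
opening: -0.0002
grasp_force: 2.6
```

Call:
{"api": "servo_tool", "payload": {"moves": [[-0.01,0.05,0,0],[-0.02,0.1,0,0],[-0.02,0.1,0,0]]}}

```text
time: 20.55
ee_pos: [0.6065, -0.0272, 0.0168]
tcp_rot: [179.9, 0.2, 100.8]
wrist_force: [1.8, -8.8, -0.2]
opening: -0.0
grasp_force: 4.0
```

The tool now moves 0.4 mm for 1 mm commanded and the force is rising, so the stop has locked. I'll back off, rise and look.

Call:
{"api": "servo_tool", "payload": {"moves": [[0.1,-0.5,0,0],[0.25,-1.3,0,0],[0.25,-1.3,3,0],[0.25,-1.3,6,0],[0.6,-3,8,0],[1,-5,9,0],[1,-5,9,0],[1,-5,9,0]]}}

```text
time: 21.22
ee_pos: [0.6161, -0.0768, 0.1067]
tcp_rot: [179.9, -0.0, 100.8]
wrist_force: [-0.1, 0.8, -0.9]
opening: -0.0
grasp_force: 0.0
```

```bash
python3 - <<'E'
from h import *
import pickle
o=get_obs(); w=camera("wrist")[:,:,::-1]; cv2.imwrite("pics/w7.png",w); C=cam("wrist",o)
print(o['time'],o['ee_pos'],o['tcp_rot'])
s=camera("scene")[:,:,::-1]; cv2.imwrite("pics/s7.png",s)
cv2.imwrite("pics/c7.png",np.hstack([cv2.resize(w,(480,360)),cv2.resize(s[150:250,210:300],(320,360),interpolation=2)]))
a=np.radians(100.8); u=np.array([np.cos(a),np.sin(a)]); O=np.array([.60262,-.01058])
for t in(.07,.074): print(t,"px pred: block top ctr out/in, fence top back, stone top near",proj(C,[[*(O+u*(t-.1455)),.068],[*(O+u*(t-.1455)),.0605],[*(O+u*(t-.0815)),.062],[*(O+u*(t-.0695)),.068]]).round(1).tolist())
E
```

```text
21.2167 [ 0.61609691 -0.07682273  0.10668218] [ 1.79947669e+02 -3.97684261e-03  1.00800229e+02]
0.07 px pred: block top ctr out/in, fence top back, stone top near [[278.8, 236.4], [278.8, 232.5], [278.7, 132.6], [278.7, 112.0]]
0.074 px pred: block top ctr out/in, fence top back, stone top near [[278.8, 230.4], [278.8, 226.7], [278.7, 125.8], [278.7, 104.7]]
```

View pics/c7.png

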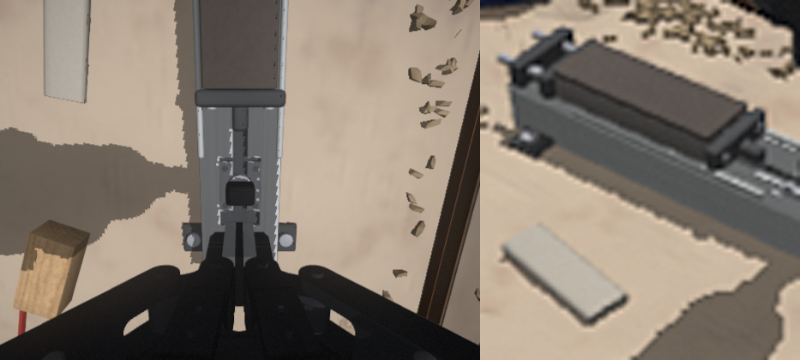

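The views show the fence against the stone and the stone against the end stop, with the block at (240,190) over the steel plate. I'll confirm the button's height with a light touch on its top. Contact at a stated z of about 0.033 means it is fully out.

Call:
{"api": "servo_tool", "payload": {"moves": [[0.1,-0.5,-3,0],[0.1,-0.5,-5.5,0],[0.1,-0.5,-6.7,0],[0.1,-0.5,-7.0,0],[0.1,-0.5,-7.2,0],[0.1,-0.5,-7.2,0],[0.1,-0.5,-7.2,0]]}}

```text
time: 21.9
ee_pos: [0.6174, -0.0807, 0.0357]
tcp_rot: [179.9, 0.0, 100.9]
wrist_force: [0.1, -0.7, 0.3]
opening: -0.0001
grasp_force: 0.0
```

Call:
{"api": "servo_tool", "payload": {"moves": [[0,0,-0.05,0],[0,0,-0.1,0],[0,0,-0.1,0]]}}

```text
time: 22.15
ee_pos: [0.617, -0.0809, 0.0338]
tcp_rot: [180.0, 0.0, 100.9]
wrist_force: [-0.6, 0.3, 0.1]
opening: -0.0001
grasp_force: 0.0
```

Call:
{"api": "servo_tool", "payload": {"moves": [[0,0,-0.05,0],[0,0,-0.1,0],[0,0,-0.1,0]]}}

```text
time: 22.4
ee_pos: [0.6169, -0.0809, 0.0326]
tcp_rot: [180.0, 0.0, 100.9]
wrist_force: [0.6, -0.1, 1.5]
opening: 0.0001
grasp_force: 0.7
```

Contact is at 0.0327, so the button is fully out. I'll retreat and hand in.

Call:
{"api": "servo_tool", "payload": {"moves": [[0,0,2,0],[0,0,5,0],[0,0,8,0],[0,0,8,0],[0,0,8,0]]}}

```text
time: 22.82
ee_pos: [0.6178, -0.081, 0.1143]
tcp_rot: [179.8, 0.1, 100.9]
wrist_force: [0.1, 0.1, -0.6]
opening: -0.0002
grasp_force: 0.0
```

```bash
python3 -c "
from workcell import *
print(job_done())"
```

```text
the job is handed in; nothing more can be done
None
```

I handed the job in at about 23 s, verdict not shown: by feel and camera the oilstone lies flat in the bed, clamped against the end stop, and the stop is locked in the third hole with its button fully out; I viewed 11 pictures, one over the limit of 10.

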